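Take the clogged filter cartridge out of the bench dust extractor

TASK

The dust extractor's filter cartridge is clogged. Push the red lock button fully down (it stays down), turn the cartridge by its fin counter-clockwise, up to a quarter turn, until you feel its stop, without forcing it, ease off and lift it straight out. Lower it gently by hand fully home and upright in the free hole of the service stand, let go and draw back; leave the other things where they are.

Things in the scene. Friction and masses are not known exactly. Their poses are not given: they have to be found in the camera images.
- extractor: (mm) fixed bench dust extractor, a steel box 310 by 280, 150 high. Origin on the table under the axis of its filter mount, z up; its front, with the red button, is on the -x side. The box reaches 110 in front of the axis, 200 behind it, 140 to each side; a motor cover 35 high begins 92 behind the axis. Over 30 N on the cartridge breaks the mount (at rest 7 N; 0.7 N m on the stop adds 22)
- mount (a point): on the axis of the extractor's black bayonet ring, at its top, 162 above the table (outer radius 46). The ring is clamped at an unknown angle: the stop lies 53 to 93 deg counter-clockwise (about +z) from locked; only in the last 3 deg before it are the lugs free of the roofs (centred; less off-centre). A sprung seal pushes up with 4 N; turning takes under 0.3 N m; at the stop 0.25 N m more per deg (mm)
- cartridge: clogged filter cartridge, blue with a beige filter, about 0.25 kg. Origin on its axis at the flange's underside, z up, 164 above the table when locked, x then as the extractor's x within 2 deg. Flange radius 46, 6 thick, two ears to radius 54 on -x (the lock's notch between). Below: filter of radius 28 down to 57 below the origin; lugs to radius 34 on +y and -y, 8 to 14 below. Play 1.5 all round (mm)
- fin_top (a point): middle of the top edge of the cartridge's grip fin, on its axis, 46 above its origin. The fin is 60 long (along the cartridge's x), 12 thick (along its y) and stands 40 above the flange: grasp it across its thickness and turn about the vertical axis (mm)
- button_top (a point): centre of the top of the round red lock button (24 across), 184 above the table when up, 70 in front (-x) of the mount's axis; sinks with the button. Next to it stand only the flange (top 170 above the table, ears to 16 from the button's centre) and the fin, whose near end is 40 from the centre (mm)
- lock (a joint): travel of the lock button: 0 up (its nose in the flange's notch bars turning) to 0.010 m fully down (free; it counts as down from 0.009). It gives way against about 4 N, stays where it is pushed, then meets a hard end
- stand: fixed service stand, an aluminium plate 130 by 250, 12 thick, its top 120 above the table, on four legs at its corners over a grey pan. Origin on the table under the plate's centre, z up; two round holes of 76 diameter at y = -60 (free) and y = +60 (holds the spare) (mm)
- free_hole (a point): centre of the mouth of the stand's free hole, at the plate's top face, z up. Home: the cartridge's flange lies flat on the plate, so its origin is at this point; its angle about the vertical does not matter (mm)
- spare: clean spare cartridge, same shape and origin as the other, white filter, hanging in the stand's other hole, 120 from the free one; fin top 166 above the table. Sizes in mm. Leave it alone
- bottle_a: first loose white tablet bottle, 48 diameter, 85 high, origin at the centre of its underside. Sizes in mm. Leave it alone
- bottle_b: second loose white tablet bottle, 48 diameter, 85 high, origin at the centre of its underside. Sizes in mm. Leave it alone
- bottle_c: third loose white tablet bottle, 48 diameter, 85 high, origin at the centre of its underside. Sizes in mm. Leave it alone
- brush: loose dusting brush lying on the table, 160 long along its x. Sizes in mm. Leave it alone
- scoop: loose steel scoop lying on the table, 150 long along its x. Sizes in mm. Leave it alone
- cap_box: loose open cardboard box with white caps, 100 by 75, 45 high, origin at the centre of its underside. Sizes in mm. Leave it alone
Not all that is in view belongs to the job. What is shaped like the cartridge but green or orange is not meant.

How it is judged:
On the way, in this order (a step that is already met when the one before it is completed fails the run):
1. the red lock button is pushed fully down (value of joint lock above 0.0088 m), for 0.1 s.
2. the cartridge is turned in its mount, before it is lifted (angle between the x axis of cartridge and the x axis of extractor, either way round above 0.8 rad and z of cartridge in the frame of extractor below 0.17 m), for 0.1 s.
3. the cartridge is lifted clear of the extractor (z of cartridge in the frame of extractor above 0.222 m), for 0.1 s.
4. the cartridge is lowered fully home in the free hole while it is still held (horizontal distance between cartridge and free_hole below 0.006 m and z of cartridge in the frame of free_hole below 0.004 m and contact force between the fingers and cartridge above 0.5 N), for 0.05 s.
At the end, for the whole second after the job is handed in: The cartridge rests in the stand's free hole, let go, flange flat on the plate: axis within 5 mm of the hole's, flange within 3 mm of the plate's top, within 0.06 rad of upright, at rest; the lock button is still down (horizontal distance between cartridge and free_hole below 0.005 m and z of cartridge in the frame of free_hole between -0.003 and 0.003 m and angle between cartridge's own z axis and vertical below 0.06 rad and linear speed of cartridge below 0.02 m/s and value of joint lock above 0.008 m); the robot touches nothing.
It fails at once if the cartridge is forced in its mount: pressed, pulled or turned against it with over 30 N (contact force between cartridge and extractor above 30 N).
It fails at once if the cartridge is set down hard on the stand, with over 50 N (contact force between cartridge and stand above 50 N).
It fails at once if the spare cartridge is pushed or pulled from its place (distance of spare from where it was at the start of the episode above 0.01 m).
It fails at once if a bystander is shifted (distance of any of bottle_a, bottle_b, bottle_c, brush, scoop, cap_box from where it was at the start of the episode above 0.015 m).
It also fails if it takes over 72 s, if anything falls off the work surface, if the arm or the gripper's body presses on something with over 40 N, if the wrist force passes 120 N, or if a joint passes its speed limit or range.

ROBOT

A 6-joint arm with a two-finger parallel gripper is mounted at the origin on the work surface. World frame = base frame: x ahead of the robot, y to its left, z up, the work surface at z = 0. Lengths are in m, angles in rad, forces in N, time in s.
With the tool pointing down it reaches from about 0.35 to 0.775 m from the base axis. Payload 7.3 kg.
Tool frame: the origin (TCP) lies midway between the tips of the shut fingers; the grasp point (between the pads) lies grasp_offset behind it (grasp_offset is the distance from the TCP to the grasp point, in m); z points along the fingers, x is the direction in which the jaws open and shut, and the axes are right-handed (so a half turn about z gives the same grasp; the last joint's range is limited). The gripper opens to 92 mm and grips with 3 to 60 N. Pads are 19 mm wide; open, the fingers measure 130 mm over their backs; the gripper's body (75 mm by 190 mm) begins 47 mm behind the grasp point.
Start: joints at [1.17, 0.342, 1.524, -0, 1.275, -0.146], TCP at [0.132, 0.508, 0.227] pointing down, gripper open.
Joint ranges: [-2.53, 2.53], [-0.77, 2.02], [0.04, 2.7], [-1, 4.14], [0.28, 2.66], [-3.11, 3.11]. Speed limits (rad/s): [2.57, 2.57, 3.14, 3.14, 3.14, 3.14].

INTERFACE

Orientations are given as a rotation vector (axis times angle).
In Python, from plant import get_state, read_camera, sign_off, trace, grasp_offset gives the robot as it stands. The module is installed in compiled form; this text tells all that it offers.
- The arm moves only by the tool play_rows, never from a script. Its argument "moves" is a list of rows, each a list of 7 numbers: the shift along the tool's x, y, z in mm, then the turn, a rotation vector about the tool's x, y, z in rad, then the opening in per cent of the stroke, from 0 (shut) to 100 (fully open). A call has 1 to 20 rows; each row shifts and turns the commanded pose from where the row before left it, along the tool's axes as they then stand; what a row does not reach is not made up. A row lasts 1/8 s, in which the tool goes at most 62.5 mm and 10.7 degrees, less where a joint would pass 70% of its speed; a pose out of reach is approached as far as the arm can. A call is refused whole if a number of a shift passes 62.5 or a number of a turn 0.188, either way. A call with a gripper value outside its range is refused whole. The fingers move at their own pace and stop on an object; "newtons" is the grip in N (left out, the last holds). Time passes only in rows, so rows that do not move let the fingers close. It gives the time, the measured TCP pose, the force and the opening at its end, in the units of the state.
- get_state(): the state, without advancing time (a new reading comes with each control period).
- read_camera(name): name is "side" or "top"; returns a dict with "img" (420x560x3 uint8, red, green, blue), "intrinsics" (3x3 intrinsics, pixels), "k1" (the pictures are not rectified: a ray, as slopes to the right and down, at radius r is drawn at 1 + k1 r^2 times it, then the intrinsics apply), "R" (3x3) and "t" (3): a world point X has camera coordinates R X + t. Camera axes: x right, y down, z forward; pixel columns grow to the right and rows downward; lengths in m; the calibration is good to about 2 mm. A picture is of the moment at which its call begins. There is no depth.
- sign_off(): hands the job in, once; it reports no verdict.
Trained networks look in a picture, given as the dict that the camera call returned (one of the last four; its "shot" number tells which), for a name from the list of things; names that differ only in an ending like _2 or _b are one class to them, and where a whole thing is asked for, a point or a joint stands for the part that bears it (a point fixed in the world has none). Each returns a list of dicts, best first, with "confidence" (0 to 1); they miss things now and then, are a little off and sometimes report something else, mostly with a low value. They report only what shows in the picture. A call takes as long as a camera call. They do not tell look-alikes from the thing itself.
- trace(thing, picture): "pixels" (420x560 bool, what is visible of it) and "box" ([left, top, right, bottom] in pixels, round what is visible of it).
The state is a dict: "t": time; "joint_positions": joint angles; "dq": joint speeds; "joint_torque": joint torques, N m; "ee_pos": TCP position; "orientation": TCP orientation; "wrist_force": force on the tool from outside, world axes, zero at the start; "torque": the same for the moment, N m; "width": opening from 0.0 (shut) to 1.0 (fully open).
Only numpy, scipy, OpenCV 4.12 (cv2) and the standard library are available. Lean on these libraries where they do the work, as an engineer would, in place of code of your own. Each camera call takes 0.05 s, during which the arm holds its last target.

## Working session

There is one attempt and no reset: what is moved stays moved. The work goes in short steps, Python scripts to look and compute and a tool call to move; the robot and the scene stay as the last step left them, time stands still between calls to the robot, and variables do not carry over. Pictures are saved under pics/ and viewed, and the job is handed in when it is done.

Besides the shell and the picture viewer there is one more tool, called after ">>>" by a JSON object that holds its "op" and its "data", one argument or row to a line. play_rows: Moves the arm, as the interface text tells. Its arguments: {"type":"object","properties":{"moves":{"type":"array","items":{"type":"array","items":{"type":"number"}}},"newtons":{"type":"number"}},"required":["moves"]}

```bash
mkdir -p pics; ls; python3 - <<'E'
from plant import *
import plant, cv2
print(grasp_offset)
s=get_state()
for k,v in s.items(): print(k,v)
for n in ("side","top"):
    p=read_camera(n); cv2.imwrite(f"pics/{n}0.png",p["img"][:,:,::-1]); print(n,p["intrinsics"],p["k1"],p["R"],p["t"],p["shot"])
    for th in ("extractor","cartridge","button_top","stand","spare"):
        for d in trace(th,p): print(th,d["confidence"],d["box"])
E
```

```text
pics
0.0188
t 0.0
joint_positions [ 1.17004393e+00  3.42722630e-01  1.52501771e+00 -4.32555360e-05
  1.27539612e+00 -1.45971305e-01]
dq [ 7.42729970e-04  2.86580437e-04 -6.98825119e-04 -3.89468276e-04
 -7.43959041e-05  2.97495859e-04]
joint_torque [ 1.46714825e-03 -4.31227648e+01 -2.44226611e+01  7.17929564e-02
  5.58107521e-02 -1.08032889e-04]
ee_pos [0.13213311 0.50767761 0.22604477]
orientation [ 2.48502685e+00  1.92074546e+00 -2.08162465e-03]
wrist_force [-0.43208305 -0.16191104  0.5351495 ]
torque [0.00941808 0.03828263 0.04872658]
width 1.00242755171789
side [[490.81491343   0.         282.46519095]
 [  0.         490.81491343 202.77240709]
 [  0.           0.           1.        ]] 0.014754860147643864 [[ 0.84426738 -0.53571017  0.0150734 ]
 [-0.33486471 -0.54928145 -0.76560794]
 [ 0.4184235   0.64133026 -0.64313084]] [-0.43052597  0.27057228  1.68721575] 1
extractor 0.81 [222.2, 133.5, 324.8, 219.7]
cartridge 0.98 [332.8, 196.4, 361.5, 226.9]
cartridge 0.78 [257.2, 147.3, 279.5, 165.1]
cartridge 0.73 [217.1, 203.3, 239.8, 229.2]
cartridge 0.64 [192.3, 179.9, 217.2, 213.1]
car
[... 203 characters left out ...]
5359339]
 [  0.         425.01442073 210.76496726]
 [  0.           0.           1.        ]] -0.08358121986373761 [[-0.01333439 -0.99985496  0.01059477]
 [-0.99263017  0.01196021 -0.12059145]
 [ 0.12044724 -0.01212471 -0.99264568]] [0.00372194 0.51871608 1.64100429] 2
extractor 0.64 [170.6, 135.5, 262.1, 238.2]
extractor 0.29 [298.9, 174.2, 372.4, 220.4]
cartridge 0.96 [199.7, 255.2, 223.3, 280.1]
cartridge 0.89 [203.8, 181.1, 228.0, 207.6]
cartridge 0.87 [285.1, 140.6, 310.0, 164.3]
cartridge 0.81 [163.0, 261.9, 189.7, 290.6]
cartridge 0.79 [232.7, 242.7, 259.2, 264.8]
cartridge 0.47 [399.0, 235.8, 416.6, 249.0]
stand 0.74 [299.6, 177.3, 373.6, 218.0]
spare 0.6 [310.8, 182.8, 334.0, 204.6]
```

View pics/side0.png

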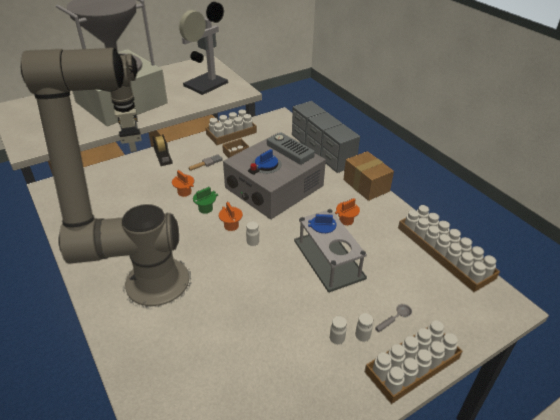

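View pics/top0.png

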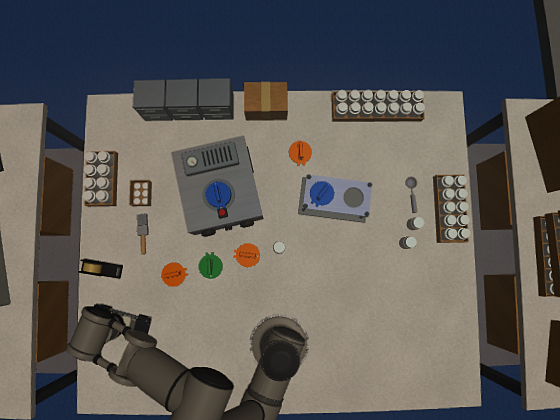

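```bash
python3 - <<'E'
import cv2
a=cv2.imread("pics/top0.png"); b=cv2.imread("pics/side0.png")
cv2.imwrite("pics/topcrop.png",cv2.resize(a[125:295,160:385],(794,600),interpolation=cv2.INTER_CUBIC))
cv2.imwrite("pics/sidecrop.png",cv2.resize(b[125:300,165:385],(754,600),interpolation=cv2.INTER_CUBIC))
E
```

```text
(no output)
```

View pics/topcrop.png

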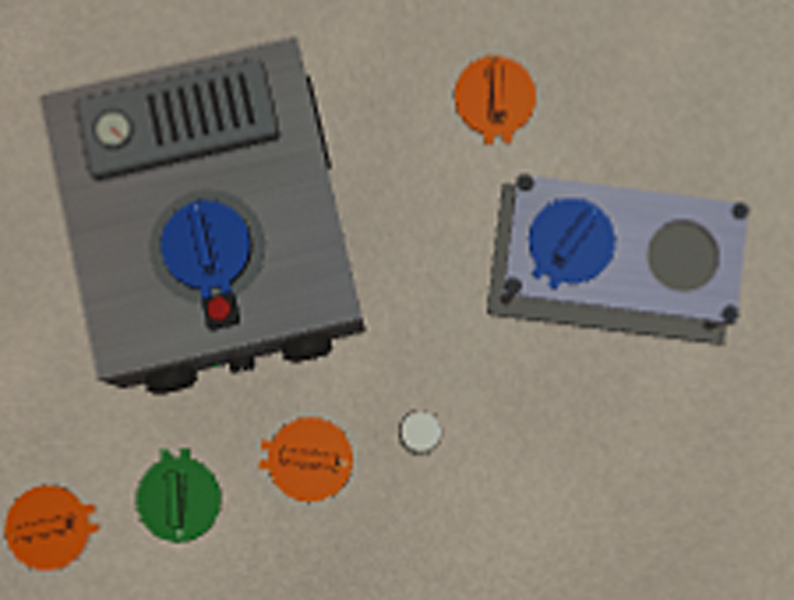

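View pics/sidecrop.png

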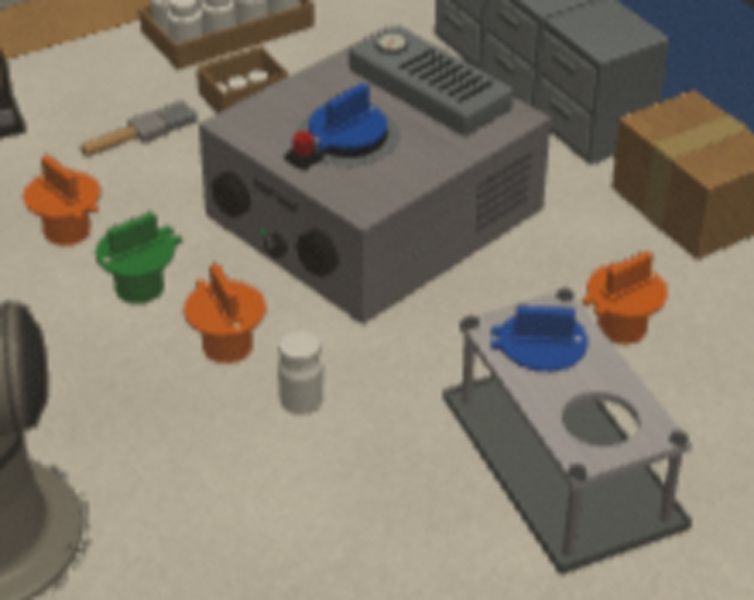

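The target is the blue cartridge in the extractor, top (218,195) and side (268,158). Look-alikes:
- the spare: top (322,193)
- green: top (210,265)
- orange: top (174,274), (247,254) and (300,152)

The button is at top (222,212) and the free hole at top (353,197). Next I'll fit their poses.

```bash
cat > h.py <<'E'
import numpy as np, cv2
from scipy.optimize import minimize
S=6
def proj(p,X):
    X=np.atleast_2d(X); c=X@p["R"].T+p["t"]; s=c[:,:2]/c[:,2:]
    r2=(s**2).sum(1,keepdims=True); s=s*(1+p["k1"]*r2); K=p["intrinsics"]
    return s*[K[0,0],K[1,1]]+[K[0,2],K[1,2]]
def ray(p,uv):
    K=p["intrinsics"]; d=(np.array(uv,float)-[K[0,2],K[1,2]])/[K[0,0],K[1,1]]
    s=d.copy()
    for _ in range(20): s=d/(1+p["k1"]*(s**2).sum())
    return -p["R"].T@p["t"], p["R"].T@np.array([s[0],s[1],1])
def atz(p,uv,z):
    o,d=ray(p,uv); return o+d*(z-o[2])/d[2]
def circ(r,z,n=60):
    a=np.linspace(0,2*np.pi,n,endpoint=False); return np.c_[r*np.cos(a),r*np.sin(a),0*a+z]
def box(x0,x1,y0,y1,z0,z1): return np.array([[x,y,z] for x in(x0,x1) for y in(y0,y1) for z in(z0,z1)])
def place(P,x,y,yaw):
    c,s=np.cos(yaw),np.sin(yaw); return P@np.array([[c,-s,0],[s,c,0],[0,0,1]]).T+[x,y,0]
def cart_parts(z):
    return [np.r_[circ(.046,z),circ(.046,z+.006)],box(-.03,.03,-.006,.006,z+.006,z+.046),
            box(-.054,-.04,.006,.014,z,z+.006),box(-.054,-.04,-.014,-.006,z,z+.006)]
def crop(p,c,h=28):
    x0,y0=int(c[0]-h),int(c[1]-h); im=p["img"][y0:y0+2*h,x0:x0+2*h].astype(np.float32)
    return im,(x0,y0)
def raster(p,parts,x,y,yaw,o,n):
    m=np.zeros((n*S,n*S),np.uint8)
    for P in parts:
        q=(proj(p,place(P,x,y,yaw))-o+0.5)*S-0.5
        hull=cv2.convexHull((q*16).round().astype(np.int32))
        cv2.fillConvexPoly(m,hull,1,shift=4)
    return cv2.resize(m.astype(np.float32),(n,n),interpolation=cv2.INTER_AREA)
E
cat > fit.py <<'E'
from h import *
from plant import *
P={n:read_camera(n) for n in("side","top")}
import pickle; pickle.dump(P,open("p0.pkl","wb"))
def blue(im):
    b=np.clip((im[...,2]-im[...,0])/90,0,1); return b
def fitcart(cs,z,use,x0,yaw0):
    dat=[]
    for n in use:
        im,o=crop(P[n],cs[n]); b=im[...,2]-im[...,0]
        dat.append((P[n],(b-6>45).astype(np.float32) if 0 else np.clip((b-15)/50,0,1),o,im.shape[0]))
    parts=cart_parts(z)
    f=lambda v: sum(np.abs(raster(p,parts,v[0]/100,v[1]/100,v[2],o,n)-b).sum() for p,b,o,n in dat)
    best=min((minimize(f,[x0[0]*100,x0[1]*100,y],method="Nelder-Mead",options=dict(initial_simplex=[[x0[0]*100,x0[1]*100,y],[x0[0]*100+1,x0[1]*100,y],[x0[0]*100,x0[1]*100+1,y],[x0[0]*100,x0[1]*100,y+.3]])) for y in yaw0),key=lambda r:r.fun)
    return best.x*[10,10,57.3],best.fun
for nm,cs,z in(("cart",dict(top=(218,195),side=(268,157)),.164),("spare",dict(top=(322,193),side=(322,223)),.120)):
    x0=atz(P["top"],cs["top"],z)
    print(nm,x0)
    for use in(("top",),("side",),("top","side")): print(use,*fitcart(cs,z,use,x0,[-.6,-.3,0,.3,.6]))
# button, colour
for n in P:
    im=P[n]["img"].astype(float); r=np.clip((im[...,0]-np.maximum(im[...,1],im[...,2])-30)/60,0,1)
    m=np.zeros_like(r); c=dict(top=(222,212),side=(253,167))[n]; m[c[1]-9:c[1]+10,c[0]-9:c[0]+10]=1
    w=(r*m); ys,xs=np.mgrid[:420,:560]; uv=[(w*xs).sum()/w.sum(),(w*ys).sum()/w.sum()]
    print(n,"button",uv,w.sum(),atz(P[n],uv,.182))
print(P["top"]["img"][185:210:2,353],P["top"]["img"][198,335:372:2])
E
python3 fit.py
```

```text
cart [0.56304734 0.21791136 0.164     ]
('top',) [567.0231306  218.49432544  13.20948061] 33.5533332824707
('side',) [568.00636065 219.10065371  20.0234282 ] 52.29222106933594
('top', 'side') [567.21513881 218.40200338  13.09111062] 89.17222595214844
spare [ 0.57313356 -0.16605043  0.12      ]
('top',) [ 573.72111439 -164.31824065  -35.89635719] 74.41666412353516
('side',) [ 576.65898269 -161.57678907  -33.58219603] 92.40778350830078
('top', 'side') [ 573.69385025 -164.31568279  -36.48609543] 168.54444885253906
side button [np.float64(253.02090301003346), np.float64(165.50418060200664)] 19.933333333333337 [0.49756257 0.19902451 0.182     ]
top button [np.float64(221.46385542168673), np.float64(211.8959474260679)] 30.433333333333334 [0.4988257  0.20287782 0.182     ]
[[129 133 148]
 [ 89  86  94]
 [ 88  89  81]
 [ 90  89  83]
 [ 89  89  81]
 [ 89  90  83]
 [ 89  88  82]
 [ 88  88  82]
 [ 89  88  82]
 [ 89  89  83]
 [ 89  89  82]
 [105 104 105]
 [129 133 149]] [[132 135 151]
 [132 134 151]
 [131 134 151]
 [132 136 153]
 [114 112 116]
 [ 88  88  81]
 [ 90  89  83]
 [ 89  89  82]
 [ 89  89  83]
 [ 90  89  83]
 [ 89  89  82]
 [ 88  88  82]
 [ 89  88  82]
 [ 91  90  84]
 [ 88  87  94]
 [126 128 145]
 [127 130 145]
 [123 127 146]
 [151 142 125]]
```

```bash
cat > hole.py <<'E'
from h import *
import pickle
P=pickle.load(open("p0.pkl","rb"))
def fit(use):
    dat=[]
    for n in use:
        c=dict(top=(354,198),side=(341,247))[n]
        im,o=crop(P[n],c,16); 
        b=np.clip((150-(im[...,2]))/60,0,1) if n=="top" else None
        # blueness separates plate from seen-through
        d=im[...,2]-im[...,0]; b=1-np.clip((d+6)/24,0,1) 
        dat.append((P[n],b,o,32))
    def f(v):
        t=0
        for p,b,o,n in dat:
            a=raster(p,[circ(.038,.12)],v[0]/100,v[1]/100,0,o,n)*raster(p,[circ(.038,.108)],v[0]/100,v[1]/100,0,o,n)
            w=raster(p,[circ(.046,.12)],v[0]/100,v[1]/100,0,o,n)>0
            t+=np.abs(a-b)[w].sum()
        return t
    x=atz(P["top"],(353.5,198),.12)*100
    r=minimize(f,x[:2],method="Nelder-Mead",options=dict(initial_simplex=[x[:2],x[:2]+[.6,0],x[:2]+[0,.6]])); return r.x*10,r.fun
print(fit(["top"]),fit(["side"]),fit(["top","side"]))
# plate outline legs knob centers
for uv in((308.5,176.5),(370,184.5),(367,214),(305.5,206.5)): print(atz(P["top"],uv,.12))
# overlay check
out=[]
for n,c in(("top",(218,200)),("side",(265,160)),("top",(338,196)),("side",(330,240))):
    im,o=crop(P[n],c,36); k=8; im=cv2.resize(im.astype(np.uint8)[...,::-1].copy(),None,fx=k,fy=k,interpolation=cv2.INTER_CUBIC)
    def dr(Q,col):
        q=((proj(P[n],Q)-o+.5)*k-.5).round().astype(int); cv2.polylines(im,[q],True,col,1)
    cx=(.5671,.2185,np.deg2rad(13.2))
    for z in(.164,.17): dr(place(circ(.046,z),*cx),(0,255,255))
    dr(place(np.array([[-.03,-.006,.21],[.03,-.006,.21],[.03,.006,.21],[-.03,.006,.21]]),*cx),(0,255,0))
    dr(place(circ(.012,.184)+[-.07,0,0],*cx),(255,255,0))
    dr(place(np.array([[-.11,-.14,.15],[.2,-.14,.15],[.2,.14,.15],[-.11,.14,.15]]),*cx),(255,0,255))
    h=fit(["top"])[0]/1000
    dr(circ(.038,.12)+[h[0],h[1],0],(0,255,255))
    s=np.array([.5737,-.1643]); y=s-h; yaw=np.arctan2(y[1],y[0])-np.pi/2; c0=(s+h)/2
    dr(place(np.array([[-.065,-.125,.12],[.065,-.125,.12],[.065,.125,.12],[-.065,.125,.12]]),c0[0],c0[1],yaw),(255,0,255))
    for z in(.12,.126): dr(circ(.046,z)+[*s,0],(0,255,0))
    out.append(cv2.resize(im,(390,290) if 0 else (400,400)))
print(np.linalg.norm(s-h),np.degrees(yaw))
v=np.vstack([np.hstack(out[:2]),np.hstack(out[2:])]); cv2.imwrite("pics/ov.png",cv2.resize(v,(600,600)))
E
python3 hole.py
```

```text
(array([ 557.15224954, -283.54505584]), np.float64(25.046295166015625)) (array([ 482.36105414, -215.64687869]), np.float64(0.0)) (array([ 556.88148032, -283.96662889]), np.float64(246.9498291015625))
[ 0.63665733 -0.11673311  0.12      ]
[ 0.6037457  -0.34895492  0.12      ]
[ 0.49177591 -0.33307325  0.12      ]
[ 0.52278841 -0.10296173  0.12      ]
0.12038775430518191 -7.900533448874634
```

View pics/ov.png

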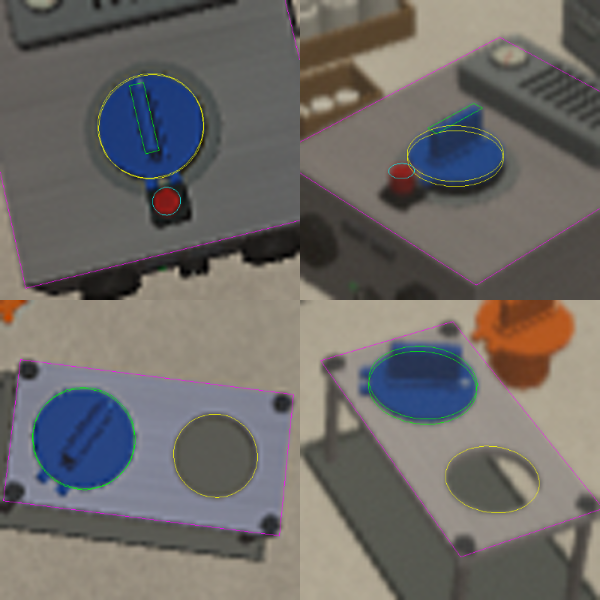

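The fits agree across both views. The mount axis is at (567, 218.5), yaw 13.2°. The button measured 498.8/202.9 against a predicted 498.9/202.5. The free hole is at (557, −283.6), 120.4 mm from the spare. I'll raise the tool and turn it to yaw −76.8°.

```bash
cat > go.py <<'E'
import sys,numpy as np
from plant import get_state
from scipy.spatial.transform import Rotation as R
def rep(target=None,yaw=None):
    s=get_state(); A=R.from_rotvec(s["orientation"]).as_matrix(); p=s["ee_pos"]
    y=np.degrees(np.arctan2(A[1,0],A[0,0]))
    print("t %.2f"%s["t"],"tcp",(p*1000).round(1),"yaw %.2f"%y,"z",A[:,2].round(4),"F",s["wrist_force"].round(1),"M",s["torque"].round(2),"w %.3f"%s["width"],"q",s["joint_positions"].round(2))
    if target is not None:
        print("tool shift mm",(A.T@(np.array(target)/1000-p)*1000).round(2))
    if yaw is not None:
        d=(yaw-y+180)%360-180; T=R.from_euler("z",yaw,degrees=True)*R.from_rotvec([np.pi,0,0])
        print("tool rotvec",(R.from_matrix(A).inv()*T).as_rotvec().round(4))
a=[float(v) for v in sys.argv[1:]]
rep(a[:3] if len(a)>=3 else None,a[3] if len(a)>3 else None)
E
python3 go.py 499 202.5 280 -76.8
```

```text
t 0.70 tcp [132.3 508.1 226.7] yaw 75.40 z [ 0.e+00  1.e-04 -1.e+00] F [ 1.1  0.  -0.1] M [ 0.03 -0.03  0.03] w 0.996 q [ 1.17  0.34  1.52  0.    1.28 -0.15]
tool shift mm [-203.28  431.87  -53.28]
tool rotvec [-1.0000e-04 -0.0000e+00  2.6564e+00]
```

>>> {"op": "play_rows", "data": {
  "moves": [
    [0,0,-40,0,0,0,0],
    [0,0,-40,0,0,0.177,0],
    [0,0,0,0,0,0.177,0],
    [0,0,0,0,0,0.177,0],
    [0,0,0,0,0,0.177,0],
    [0,0,0,0,0,0.177,0],
    [0,0,0,0,0,0.177,0],
    [0,0,0,0,0,0.177,0],
    [0,0,0,0,0,0.177,0],
    [0,0,0,0,0,0.177,0],
    [0,0,0,0,0,0.177,0],
    [0,0,0,0,0,0.177,0],
    [0,0,0,0,0,0.177,0],
    [0,0,0,0,0,0.177,0],
    [0,0,0,0,0,0.177,0],
    [0,0,0,0,0,0.177,0]
  ]
}}

```text
t: 2.7
ee_pos: [0.1323, 0.508, 0.3068]
orientation: [-2.458, 1.957, 0.0]
wrist_force: [-0.8, -0.2, 0.1]
width: 0.002
```

```bash
python3 go.py 499 202.5 260 -76.8
```

```text
t 2.70 tcp [132.3 508.  306.8] yaw -77.05 z [ 0.e+00  1.e-04 -1.e+00] F [-0.8 -0.2  0.1] M [-0.04  0.19 -0.01] w 0.002 q [ 1.17  0.29  1.37 -0.    1.47  2.51]
tool shift mm [ 379.92 -288.93   46.75]
tool rotvec [-0.0001  0.0001 -0.0044]
```

>>> {"op": "play_rows", "data": {
  "moves": [
    [47.5,-36.1,4,0,0,-0.004,0],
    [47.5,-36.1,4,0,0,0,0],
    [47.5,-36.1,4,0,0,0,0],
    [47.5,-36.1,4,0,0,0,0],
    [47.5,-36.1,4,0,0,0,0],
    [47.5,-36.1,4,0,0,0,0],
    [47.5,-36.1,4,0,0,0,0],
    [47.5,-36.1,4,0,0,0,0],
    [0,0,0,0,0,0,0],
    [0,0,0,0,0,0,0]
  ]
}}

```text
t: 3.95
ee_pos: [0.5013, 0.206, 0.2745]
orientation: [2.467, -1.945, -0.001]
wrist_force: [-0.4, -0.4, 0.4]
width: 0.003
```

```bash
python3 go.py 499 202.5 195 -76.8;python3 - <<'E'
from h import *
from plant import *
s=get_state();o_=[]
for n in("top","side"):
    p=read_camera(n); q=proj(p,s["ee_pos"])[0]; im,o=crop(p,q,32); im=cv2.resize(im.astype(np.uint8)[...,::-1].copy(),(400,400),interpolation=cv2.INTER_CUBIC)
    c=((q-o+.5)*400/64).astype(int); cv2.circle(im,tuple(map(int,c)),3,(0,255,255),-1); o_.append(im)
cv2.imwrite("pics/near.png",np.hstack(o_))
E
```

```text
t 3.95 tcp [501.3 206.  274.5] yaw -76.52 z [-9.e-04  3.e-04 -1.e+00] F [-0.4 -0.4  0.4] M [ 0.01  0.16 -0.03] w 0.003 q [0.25 0.34 1.39 0.   1.41 1.58]
tool shift mm [ 2.93  3.   79.54]
tool rotvec [0.0008 0.0005 0.0048]
```

View pics/near.png

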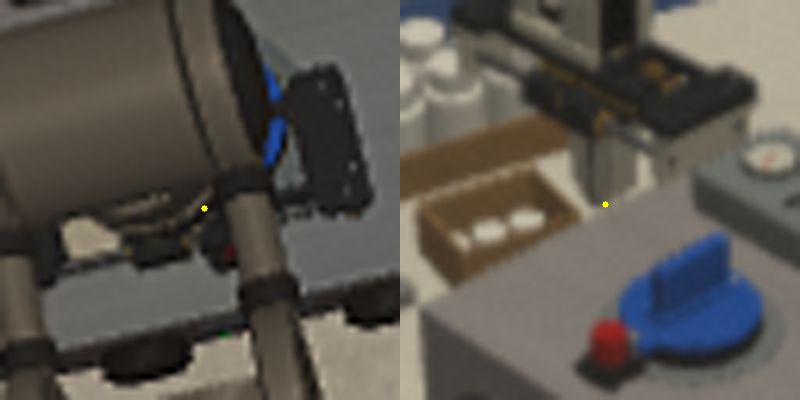

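The TCP projects onto the fingertip in the side view at crop (605,204), and the button is below it. I'll centre and descend.

>>> {"op": "play_rows", "data": {
  "moves": [
    [2.9,3,0,0,0,0.005,0],
    [0,0,35,0,0,0,0],
    [0,0,35,0,0,0,0],
    [0,0,0,0,0,0,0],
    [0,0,0,0,0,0,0]
  ]
}}

```text
t: 4.68
ee_pos: [0.5, 0.2029, 0.2063]
orientation: [-2.462, 1.949, -0.002]
wrist_force: [0.0, -0.7, 1.1]
width: 0.004
```

```bash
python3 go.py 499 202.5 187 -76.8
```

```text
t 4.67 tcp [500.  202.9 206.3] yaw -76.74 z [ 2.2e-03  6.0e-04 -1.0e+00] F [ 0.  -0.7  1.1] M [-0.03  0.13 -0.  ] w 0.004 q [0.24 0.38 1.52 0.   1.24 1.58]
tool shift mm [ 0.16  1.06 19.3 ]
tool rotvec [-0.0023  0.0001  0.0011]
```

>>> {"op": "play_rows", "data": {
  "moves": [
    [0,1,17,0,0,0,0],
    [0,0,0,0,0,0,0],
    [0,0,2,0,0,0,0],
    [0,0,2,0,0,0,0],
    [0,0,2,0,0,0,0],
    [0,0,2,0,0,0,0],
    [0,0,0,0,0,0,0]
  ]
}}

```text
t: 5.55
ee_pos: [0.4989, 0.2022, 0.1799]
orientation: [-2.462, 1.95, -0.001]
wrist_force: [1.1, 0.4, 3.3]
width: 0.004
```

```bash
python3 go.py 499 202.5 174 -76.8
```

```text
t 5.55 tcp [498.9 202.2 179.9] yaw -76.77 z [ 1.1e-03  4.0e-04 -1.0e+00] F [1.1 0.4 3.3] M [ 0.03 -0.    0.01] w 0.004 q [0.24 0.41 1.56 0.   1.17 1.58]
tool shift mm [-0.24 -0.13  5.94]
tool rotvec [-0.0012  0.0001  0.0004]
```

Contact: 3.3 N at 180 mm, as expected. I'll keep pressing.

>>> {"op": "play_rows", "data": {
  "moves": [
    [0,0,2,0,0,0,0],
    [0,0,2,0,0,0,0],
    [0,0,1,0,0,0,0],
    [0,0,0,0,0,0,0]
  ]
}}

```text
t: 6.05
ee_pos: [0.4987, 0.2022, 0.1746]
orientation: [-2.462, 1.951, -0.0]
wrist_force: [2.3, 0.9, 3.1]
width: 0.007
```

>>> {"op": "play_rows", "data": {
  "moves": [
    [0,0,1,0,0,0,0],
    [0,0,0,0,0,0,0]
  ]
}}

```text
t: 6.3
ee_pos: [0.4987, 0.2022, 0.174]
orientation: [-2.462, 1.95, -0.001]
wrist_force: [1.6, 0.5, 5.0]
width: 0.005
```

>>> {"op": "play_rows", "data": {
  "moves": [
    [0,0,1,0,0,0,0],
    [0,0,0,0,0,0,0]
  ]
}}

```text
t: 6.55
ee_pos: [0.4987, 0.2021, 0.1738]
orientation: [-2.462, 1.95, -0.001]
wrist_force: [-0.5, -0.0, 11.4]
width: 0.004
```

>>> {"op": "play_rows", "data": {
  "moves": [
    [0,0,1,0,0,0,0],
    [0,0,0,0,0,0,0]
  ]
}}

```text
t: 6.8
ee_pos: [0.4987, 0.2022, 0.1736]
orientation: [-2.461, 1.95, -0.002]
wrist_force: [-2.6, -1.1, 15.6]
width: 0.002
```

Hard end reached: 173.7 mm, force rising to 15.6 N. I'll retreat and move above the fin, opening part way.

>>> {"op": "play_rows", "data": {
  "moves": [
    [0,0,-30,0,0,0,0],
    [0,0,-40,0,0,0,0],
    [0,0,0,0,0,0,50],
    [0,0,0,0,0,0,50]
  ]
}}

```text
t: 7.3
ee_pos: [0.4976, 0.2019, 0.2405]
orientation: [2.461, -1.949, -0.003]
wrist_force: [0.4, -0.3, 0.3]
width: 0.176
```

```bash
python3 go.py 567 218.5 235 -76.8
```

```text
t 7.30 tcp [497.6 201.9 240.5] yaw -76.77 z [-2.7e-03 -7.0e-04 -1.0e+00] F [ 0.4 -0.3  0.3] M [-0.03  0.15  0.02] w 0.176 q [ 0.24  0.36  1.47 -0.    1.32  1.58]
tool shift mm [ -0.31 -71.4    5.34]
tool rotvec [ 0.0028 -0.      0.0005]
```

>>> {"op": "play_rows", "data": {
  "moves": [
    [-0.3,-36,0,0,0,0,50],
    [0,-35.4,0,0,0,0,50],
    [0,0,0,0,0,0,50],
    [0,0,0,0,0,0,50],
    [0,0,0,0,0,0,50]
  ]
}}

```text
t: 7.92
ee_pos: [0.567, 0.2186, 0.2414]
orientation: [2.462, -1.95, -0.001]
wrist_force: [0.4, 0.0, 0.0]
width: 0.503
```

```bash
python3 go.py 567 218.5 177 -76.8; python3 - <<'E'
from h import *
from plant import *
s=get_state();o_=[]
for n in("top","side"):
    p=read_camera(n); q=proj(p,s["ee_pos"])[0]; im,o=crop(p,q,32); im=cv2.resize(im.astype(np.uint8)[...,::-1].copy(),(400,400),interpolation=cv2.INTER_CUBIC)
    c=((q-o+.5)*400/64).astype(int); cv2.circle(im,tuple(map(int,c)),3,(0,255,255),-1); o_.append(im)
cv2.imwrite("pics/near2.png",np.hstack(o_))
E
```

```text
t 7.92 tcp [567.  218.6 241.4] yaw -76.77 z [-1.2e-03 -2.0e-04 -1.0e+00] F [0.4 0.  0. ] M [-0.04  0.2   0.01] w 0.503 q [0.24 0.49 1.25 0.   1.4  1.58]
tool shift mm [ 0.1  -0.07 64.44]
tool rotvec [0.0012 0.0001 0.0005]
```

View pics/near2.png

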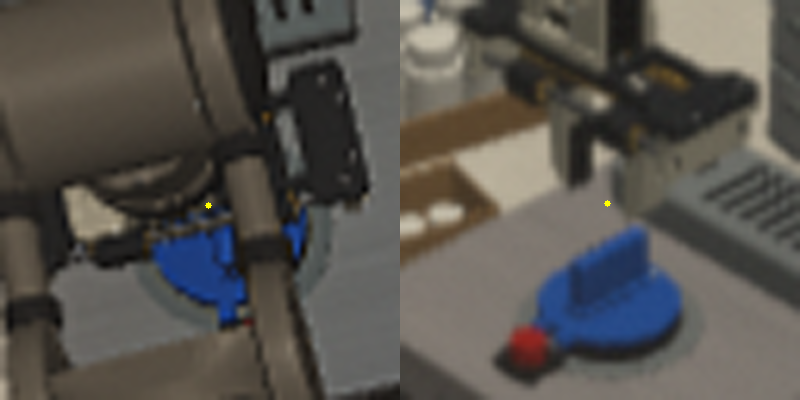

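In the side crop the fingers straddle the fin's line, with the TCP at (607,203), and the button sits low at (530,345). I'll descend.

>>> {"op": "play_rows", "data": {
  "moves": [
    [0,0,30,0,0,0,50],
    [0,0,25,0,0,0,50],
    [0,0,8,0,0,0,50],
    [0,0,0,0,0,0,50],
    [0,0,0,0,0,0,50]
  ]
}}

```text
t: 8.65
ee_pos: [0.5685, 0.2189, 0.18]
orientation: [-2.461, 1.95, -0.002]
wrist_force: [0.6, 0.6, 0.8]
width: 0.5
```

```bash
python3 go.py 567 218.5 177 -76.8
```

```text
t 8.65 tcp [568.5 218.9 180. ] yaw -76.78 z [ 2.1e-03  6.0e-04 -1.0e+00] F [0.6 0.6 0.8] M [-0.05  0.16  0.05] w 0.500 q [0.24 0.53 1.35 0.   1.26 1.58]
tool shift mm [0.03 1.59 3.02]
tool rotvec [-0.0022  0.0001  0.0004]
```

>>> {"op": "play_rows", "data": {
  "moves": [
    [0,1.5,2,0,0,0,30],
    [0,0,0,0,0,0,0],
    [0,0,0,0,0,0,0],
    [0,0,0,0,0,0,0],
    [0,0,0,0,0,0,0]
  ],
  "newtons": 5
}}

```text
t: 9.28
ee_pos: [0.5668, 0.2178, 0.1768]
orientation: [2.462, -1.951, 0.001]
wrist_force: [0.4, -2.3, 0.7]
width: 0.127
```

```bash
python3 go.py 567 218.5 177 -76.8
```

```text
t 9.28 tcp [566.8 217.8 176.8] yaw -76.79 z [ 4.e-04 -8.e-04 -1.e+00] F [ 0.4 -2.3  0.7] M [-0.65  0.06 -0.  ] w 0.127 q [ 0.24  0.53  1.36 -0.    1.25  1.58]
tool shift mm [-0.6  -0.38 -0.16]
tool rotvec [-0.0002 -0.0009  0.0002]
```

>>> {"op": "play_rows", "data": {
  "moves": [
    [0.7,0,0,0,0,0,0],
    [0,0,0,0,0,0,0],
    [0,0,0,0,0,0,0]
  ],
  "newtons": 40
}}

```text
t: 9.65
ee_pos: [0.5668, 0.2177, 0.1768]
orientation: [-2.462, 1.951, -0.0]
wrist_force: [0.1, -1.9, 1.9]
width: 0.129
```

```bash
python3 go.py 567 218.5 177 -76.8
```

```text
t 9.65 tcp [566.8 217.7 176.8] yaw -76.77 z [ 4.e-04  1.e-04 -1.e+00] F [ 0.1 -1.9  1.9] M [-0.4   0.11  0.  ] w 0.129 q [ 0.24  0.53  1.36 -0.    1.25  1.58]
tool shift mm [-0.68 -0.4  -0.16]
tool rotvec [-0.0004 -0.      0.0005]
```

>>> {"op": "play_rows", "data": {
  "moves": [
    [0.8,0,0,0,0,0,0],
    [0,0,0,0,0,-0.1,0],
    [0,0,0,0,0,-0.1,0],
    [0,0,0,0,0,-0.1,0],
    [0,0,0,0,0,-0.1,0],
    [0,0,0,0,0,0,0]
  ]
}}

```text
t: 10.4
ee_pos: [0.5668, 0.2173, 0.1768]
orientation: [-2.8, 1.423, 0.0]
wrist_force: [0.3, 0.5, 0.9]
width: 0.128
```

```bash
python3 go.py
```

```text
t 10.40 tcp [566.8 217.3 176.8] yaw -53.89 z [ 0.e+00  7.e-04 -1.e+00] F [0.3 0.5 0.9] M [-0.03  0.2   0.05] w 0.128 q [0.24 0.53 1.36 0.   1.25 1.18]
```

>>> {"op": "play_rows", "data": {
  "moves": [
    [0,0,0,0,0,-0.1,0],
    [0,0,0,0,0,-0.1,0],
    [0,0,0,0,0,-0.1,0],
    [0,0,0,0,0,-0.1,0],
    [0,0,0,0,0,-0.05,0]
  ]
}}

```text
t: 11.02
ee_pos: [0.5668, 0.2172, 0.1768]
orientation: [-3.047, 0.762, 0.0]
wrist_force: [0.6, -0.2, 2.3]
width: 0.128
```

```bash
python3 go.py
```

```text
t 11.03 tcp [566.8 217.2 176.8] yaw -28.10 z [-0.e+00  5.e-04 -1.e+00] F [ 0.6 -0.2  2.3] M [-0.1   0.05 -0.1 ] w 0.128 q [0.24 0.53 1.36 0.   1.25 0.73]
```

>>> {"op": "play_rows", "data": {
  "moves": [
    [0,0,0,0,0,-0.018,0],
    [0,0,0,0,0,-0.018,0]
  ]
}}

```text
t: 11.28
ee_pos: [0.5668, 0.2171, 0.1768]
orientation: [-3.06, 0.708, -0.0]
wrist_force: [-0.4, 0.1, 1.4]
width: 0.13
```

```bash
python3 go.py
```

```text
t 11.28 tcp [566.8 217.1 176.8] yaw -26.05 z [ 1.e-04  4.e-04 -1.e+00] F [-0.4  0.1  1.4] M [ 0.03  0.14 -0.09] w 0.130 q [0.24 0.53 1.36 0.   1.25 0.69]
```

>>> {"op": "play_rows", "data": {
  "moves": [
    [0,0,0,0,0,-0.018,0],
    [0,0,0,0,0,-0.018,0]
  ]
}}

```text
t: 11.52
ee_pos: [0.5669, 0.217, 0.1767]
orientation: [-3.073, 0.651, -0.0]
wrist_force: [-0.2, -0.3, 1.9]
width: 0.133
```

```bash
python3 go.py
```

```text
t 11.53 tcp [566.9 217.  176.7] yaw -23.91 z [ 0.e+00  2.e-04 -1.e+00] F [-0.2 -0.3  1.9] M [-0.08  0.09 -0.1 ] w 0.133 q [0.24 0.53 1.36 0.   1.25 0.66]
```

>>> {"op": "play_rows", "data": {
  "moves": [
    [0,0,0,0,0,-0.018,0],
    [0,0,0,0,0,-0.018,0]
  ]
}}

```text
t: 11.78
ee_pos: [0.5669, 0.2169, 0.1767]
orientation: [-3.085, 0.595, -0.0]
wrist_force: [0.0, 0.4, 1.6]
width: 0.127
```

```bash
python3 go.py
```

```text
t 11.78 tcp [566.9 216.9 176.7] yaw -21.83 z [ 0.  0. -1.] F [0.  0.4 1.6] M [-0.07  0.12 -0.08] w 0.127 q [0.24 0.53 1.36 0.   1.25 0.62]
```

>>> {"op": "play_rows", "data": {
  "moves": [
    [0,0,0,0,0,-0.018,0],
    [0,0,0,0,0,-0.018,0]
  ]
}}

```text
t: 12.02
ee_pos: [0.5669, 0.2169, 0.1767]
orientation: [-3.095, 0.539, -0.0]
wrist_force: [0.5, 0.2, 0.9]
width: 0.128
```

```bash
python3 go.py
```

```text
t 12.03 tcp [566.9 216.9 176.7] yaw -19.76 z [ 0.e+00  1.e-04 -1.e+00] F [0.5 0.2 0.9] M [-0.08  0.1  -0.09] w 0.128 q [0.24 0.53 1.36 0.   1.25 0.58]
```

>>> {"op": "play_rows", "data": {
  "moves": [
    [0,0,0,0,0,-0.018,0],
    [0,0,0,0,0,-0.018,0]
  ]
}}

```text
t: 12.28
ee_pos: [0.5668, 0.2169, 0.1767]
orientation: [-3.104, 0.483, 0.0]
wrist_force: [0.1, 0.1, 1.4]
width: 0.13
```

```bash
python3 go.py
```

```text
t 12.28 tcp [566.8 216.9 176.7] yaw -17.70 z [ 0.e+00  1.e-04 -1.e+00] F [0.1 0.1 1.4] M [-0.09  0.06 -0.06] w 0.130 q [0.24 0.53 1.36 0.   1.25 0.55]
```

>>> {"op": "play_rows", "data": {
  "moves": [
    [0,0,0,0,0,-0.018,0],
    [0,0,0,0,0,-0.018,0]
  ]
}}

```text
t: 12.52
ee_pos: [0.5669, 0.2169, 0.1768]
orientation: [-3.112, 0.427, -0.0]
wrist_force: [-0.5, -0.0, 1.6]
width: 0.131
```

```bash
python3 go.py
```

```text
t 12.53 tcp [566.9 216.9 176.8] yaw -15.63 z [ 1.e-04  1.e-04 -1.e+00] F [-0.5 -0.   1.6] M [-0.03  0.07 -0.08] w 0.131 q [0.24 0.53 1.36 0.   1.25 0.51]
```

>>> {"op": "play_rows", "data": {
  "moves": [
    [0,0,0,0,0,-0.018,0],
    [0,0,0,0,0,-0.018,0]
  ]
}}

```text
t: 12.78
ee_pos: [0.5669, 0.2169, 0.1767]
orientation: [-3.119, 0.371, -0.0]
wrist_force: [-0.7, 0.1, 2.0]
width: 0.126
```

```bash
python3 go.py
```

```text
t 12.78 tcp [566.9 216.9 176.7] yaw -13.57 z [ 1.e-04  1.e-04 -1.e+00] F [-0.7  0.1  2. ] M [-0.12  0.11 -0.13] w 0.126 q [0.24 0.53 1.36 0.   1.25 0.48]
```

>>> {"op": "play_rows", "data": {
  "moves": [
    [0,0,0,0,0,-0.018,0],
    [0,0,0,0,0,-0.018,0]
  ]
}}

```text
t: 13.02
ee_pos: [0.5669, 0.2169, 0.1767]
orientation: [-3.126, 0.315, -0.0]
wrist_force: [0.9, -0.3, 0.3]
width: 0.13
```

```bash
python3 go.py
```

```text
t 13.03 tcp [566.9 216.9 176.7] yaw -11.51 z [ 0.e+00  1.e-04 -1.e+00] F [ 0.9 -0.3  0.3] M [-0.1   0.1  -0.11] w 0.130 q [0.24 0.53 1.36 0.   1.25 0.44]
```

>>> {"op": "play_rows", "data": {
  "moves": [
    [0,0,0,0,0,-0.018,0],
    [0,0,0,0,0,-0.018,0]
  ]
}}

```text
t: 13.28
ee_pos: [0.5669, 0.2169, 0.1767]
orientation: [-3.131, 0.259, -0.0]
wrist_force: [-0.6, -0.4, 1.8]
width: 0.132
```

```bash
python3 go.py
```

```text
t 13.28 tcp [566.9 216.9 176.7] yaw -9.44 z [ 0.e+00  1.e-04 -1.e+00] F [-0.6 -0.4  1.8] M [-0.1   0.03 -0.14] w 0.132 q [0.24 0.53 1.36 0.   1.25 0.4 ]
```

>>> {"op": "play_rows", "data": {
  "moves": [
    [0,0,0,0,0,-0.018,0],
    [0,0,0,0,0,-0.018,0]
  ]
}}

```text
t: 13.52
ee_pos: [0.5668, 0.2169, 0.1767]
orientation: [-3.135, 0.202, -0.0]
wrist_force: [-0.4, 0.3, 1.4]
width: 0.127
```

```bash
python3 go.py
```

```text
t 13.53 tcp [566.8 216.9 176.7] yaw -7.38 z [ 0.e+00  1.e-04 -1.e+00] F [-0.4  0.3  1.4] M [-0.06  0.09 -0.13] w 0.127 q [0.24 0.53 1.36 0.   1.25 0.37]
```

>>> {"op": "play_rows", "data": {
  "moves": [
    [0,0,0,0,0,-0.018,0],
    [0,0,0,0,0,-0.018,0]
  ]
}}

```text
t: 13.78
ee_pos: [0.5668, 0.217, 0.1767]
orientation: [-3.138, 0.146, -0.0]
wrist_force: [-0.1, -0.3, 0.5]
width: 0.129
```

```bash
python3 go.py
```

```text
t 13.78 tcp [566.8 217.  176.7] yaw -5.32 z [ 0.e+00  1.e-04 -1.e+00] F [-0.1 -0.3  0.5] M [-0.05  0.06 -0.09] w 0.129 q [0.24 0.53 1.36 0.   1.25 0.33]
```

>>> {"op": "play_rows", "data": {
  "moves": [
    [0,0,0,0,0,-0.018,0],
    [0,0,0,0,0,-0.018,0]
  ]
}}

```text
t: 14.02
ee_pos: [0.5668, 0.217, 0.1767]
orientation: [-3.14, 0.089, -0.0]
wrist_force: [0.3, 0.6, 1.0]
width: 0.128
```

```bash
python3 go.py
```

```text
t 14.03 tcp [566.8 217.  176.7] yaw -3.25 z [ 1.e-04  1.e-04 -1.e+00] F [0.3 0.6 1. ] M [-0.06  0.01 -0.08] w 0.128 q [0.24 0.53 1.36 0.   1.25 0.3 ]
```

>>> {"op": "play_rows", "data": {
  "moves": [
    [0,0,0,0,0,-0.018,0],
    [0,0,0,0,0,-0.018,0]
  ]
}}

```text
t: 14.28
ee_pos: [0.5668, 0.217, 0.1767]
orientation: [-3.141, 0.033, -0.0]
wrist_force: [0.8, 0.4, 1.3]
width: 0.13
```

```bash
python3 go.py
```

```text
t 14.28 tcp [566.8 217.  176.7] yaw -1.20 z [ 0.e+00  2.e-04 -1.e+00] F [0.8 0.4 1.3] M [-0.06  0.05 -0.26] w 0.130 q [0.24 0.53 1.36 0.   1.25 0.26]
```

Torque rises to 0.26 N m at about 75.6°. I'll go on with smaller steps.

>>> {"op": "play_rows", "data": {
  "moves": [
    [0,0,0,0,0,-0.009,0],
    [0,0,0,0,0,0,0]
  ]
}}

```text
t: 14.52
ee_pos: [0.5668, 0.217, 0.1767]
orientation: [-3.141, 0.021, 0.0]
wrist_force: [-0.8, 1.0, 1.0]
width: 0.129
```

```bash
python3 go.py
```

```text
t 14.53 tcp [566.8 217.  176.7] yaw -0.77 z [-1.e-04  2.e-04 -1.e+00] F [-0.8  1.   1. ] M [-0.06  0.06 -0.56] w 0.129 q [0.24 0.53 1.36 0.   1.25 0.25]
```

Stop felt at 0.56 N m. I'll ease off about 2.5° and check.

>>> {"op": "play_rows", "data": {
  "moves": [
    [0,0,0,0,0,0.04,0],
    [0,0,0,0,0,0,0],
    [0,0,0,0,0,0,0]
  ]
}}

```text
t: 14.9
ee_pos: [0.5669, 0.2169, 0.1767]
orientation: [3.14, -0.082, 0.0]
wrist_force: [0.3, 0.5, 1.0]
width: 0.13
```

```bash
python3 go.py
```

```text
t 14.90 tcp [566.9 216.9 176.7] yaw -2.99 z [ 1.e-04 -0.e+00 -1.e+00] F [0.3 0.5 1. ] M [-0.06 -0.02 -0.01] w 0.130 q [ 0.24  0.53  1.36 -0.    1.25  0.29]
```

>>> {"op": "play_rows", "data": {
  "moves": [
    [0,0,-1.5,0,0,0,0],
    [0,0,-1.5,0,0,0,0],
    [0,0,0,0,0,0,0]
  ]
}}

```text
t: 15.28
ee_pos: [0.5668, 0.2169, 0.1797]
orientation: [-3.14, 0.083, -0.0]
wrist_force: [0.5, 0.1, 0.9]
width: 0.127
```

```bash
python3 go.py
```

```text
t 15.28 tcp [566.8 216.9 179.7] yaw -3.03 z [ 0.  0. -1.] F [0.5 0.1 0.9] M [-0.09 -0.08  0.08] w 0.127 q [0.24 0.53 1.36 0.   1.26 0.29]
```

>>> {"op": "play_rows", "data": {
  "moves": [
    [0,0,-1.5,0,0,0,0],
    [0,0,-1.5,0,0,0,0],
    [0,0,0,0,0,0,0]
  ]
}}

```text
t: 15.65
ee_pos: [0.5667, 0.2169, 0.1826]
orientation: [3.14, -0.083, -0.001]
wrist_force: [0.1, 0.2, -2.4]
width: 0.13
```

```bash
python3 go.py
```

```text
t 15.65 tcp [566.7 216.9 182.6] yaw -3.04 z [-4.e-04 -0.e+00 -1.e+00] F [ 0.1  0.2 -2.4] M [-0.14  0.04 -0.  ] w 0.130 q [0.24 0.53 1.35 0.   1.26 0.29]
```

The reading is just the cartridge's weight (−2.4 N), so it's free. I'll lift it straight out.

>>> {"op": "play_rows", "data": {
  "moves": [
    [0,0,-3,0,0,0,0],
    [0,0,-4,0,0,0,0],
    [0,0,-6,0,0,0,0],
    [0,0,-10,0,0,0,0],
    [0,0,-15,0,0,0,0],
    [0,0,-20,0,0,0,0],
    [0,0,-20,0,0,0,0],
    [0,0,-15,0,0,0,0],
    [0,0,0,0,0,0,0],
    [0,0,0,0,0,0,0]
  ]
}}

```text
t: 16.9
ee_pos: [0.5665, 0.2169, 0.275]
orientation: [3.14, -0.083, -0.002]
wrist_force: [-0.2, -0.7, -3.4]
width: 0.131
```

```bash
python3 go.py 557 -283.6 275; python3 - <<'E'
from h import *
from plant import *
s=get_state()
p=read_camera("side"); q=proj(p,s["ee_pos"])[0]; im,o=crop(p,q,40); cv2.imwrite("pics/lift.png",cv2.resize(im.astype(np.uint8)[...,::-1].copy(),(560,560),interpolation=cv2.INTER_CUBIC)); print(q)
E
```

```text
t 16.90 tcp [566.5 216.9 275. ] yaw -3.04 z [-1.2e-03 -2.0e-04 -1.0e+00] F [-0.2 -0.7 -3.4] M [-0.04  0.03  0.01] w 0.131 q [0.24 0.47 1.2  0.   1.48 0.29]
tool shift mm [1.6990e+01 5.0027e+02 1.5000e-01]
[265.7442698 138.0147476]
```

View pics/lift.png

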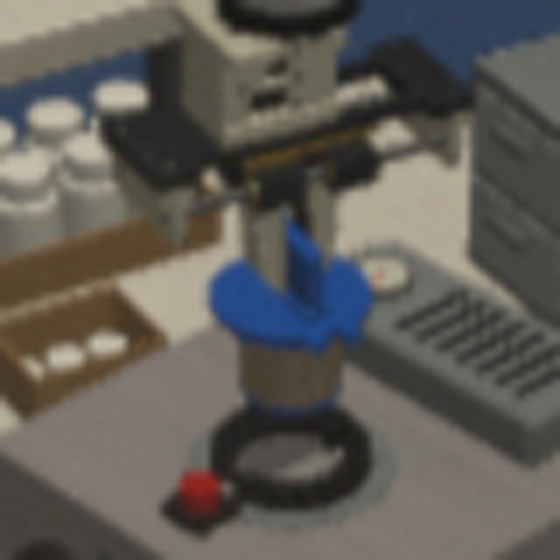

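The cartridge is held upright and clear of the ring; the button at crop (197,492) is down. Now I'll carry it over to the hole.

>>> {"op": "play_rows", "data": {
  "moves": [
    [0.5,15,0,0,0,0,0],
    [1,30,0,0,0,0,0],
    [1.5,45,0,0,0,0,0],
    [1.7,50,0,0,0,0,0],
    [1.7,50,0,0,0,0,0],
    [1.7,50,0,0,0,0,0],
    [1.7,50,0,0,0,0,0],
    [1.7,50,0,0,0,0,0],
    [1.7,50,0,0,0,0,0],
    [1.5,45,0,0,0,0,0],
    [1,30,0,0,0,0,0],
    [0.7,20,0,0,0,0,0],
    [0.3,15,0,0,0,0,0],
    [0,0,0,0,0,0,0],
    [0,0,0,0,0,0,0],
    [0,0,0,0,0,0,0]
  ]
}}

```text
t: 18.95
ee_pos: [0.5573, -0.2822, 0.2759]
orientation: [-3.14, 0.081, -0.0]
wrist_force: [-0.4, -0.1, -2.3]
width: 0.129
```

```bash
cat > look.py <<'E'
import sys
from h import *
from plant import *
s=get_state(); o_=[]
for n in("top","side"):
    p=read_camera(n); q=proj(p,s["ee_pos"]-[0,0,.03])[0]; im,o=crop(p,q,36); im=cv2.resize(im.astype(np.uint8)[...,::-1].copy(),(400,400),interpolation=cv2.INTER_CUBIC); k=400/72
    def dr(Q,c): cv2.polylines(im,[((proj(p,Q)-o+.5)*k-.5).round().astype(int)],True,c,1)
    cz=s["ee_pos"][2]-.0128
    e=s["ee_pos"]
    for z in(cz,cz+.006): dr(circ(.046,z)+[e[0],e[1],0],(0,255,255))
    dr(circ(.028,cz-.057)+[e[0],e[1],0],(0,255,0))
    dr(circ(.038,.12)+[.557,-.2836,0],(255,0,255))
    o_.append(im)
cv2.imwrite(sys.argv[1],np.hstack(o_))
E
python3 go.py 557 -283.6 275; python3 look.py pics/over.png
```

```text
t 18.95 tcp [ 557.3 -282.2  275.9] yaw -2.96 z [ 2.e-04  2.e-04 -1.e+00] F [-0.4 -0.1 -2.3] M [-0.11  0.05  0.05] w 0.129 q [-0.59  0.5   1.14  0.    1.5  -0.54]
tool shift mm [-0.21  1.4   0.88]
```

View pics/over.png

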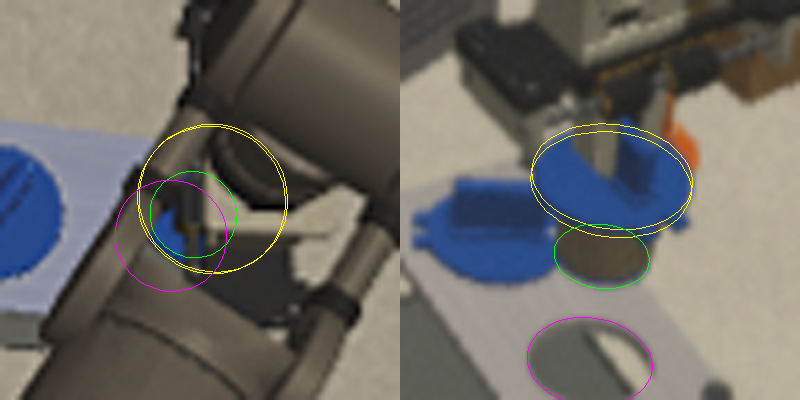

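The model circles sit on the real flange and the hole in the side view, so the offset is under 1 mm. I'll lower.

>>> {"op": "play_rows", "data": {
  "moves": [
    [-0.2,1.4,10,0,0,0,0],
    [0,0,25,0,0,0,0],
    [0,0,25,0,0,0,0],
    [0,0,15,0,0,0,0],
    [0,0,0,0,0,0,0],
    [0,0,0,0,0,0,0]
  ]
}}

```text
t: 19.8
ee_pos: [0.5572, -0.2849, 0.2016]
orientation: [3.14, -0.083, 0.002]
wrist_force: [-0.4, 0.2, -1.8]
width: 0.127
```

```bash
python3 go.py 557 -283.6 160; python3 look.py pics/over2.png
```

```text
t 19.80 tcp [ 557.2 -284.9  201.6] yaw -3.04 z [ 1.4e-03 -9.0e-04 -1.0e+00] F [-0.4  0.2 -1.8] M [-0.16  0.11 -0.01] w 0.127 q [-0.6   0.55  1.27  0.    1.33 -0.54]
tool shift mm [-0.36 -1.37 41.64]
```

View pics/over2.png

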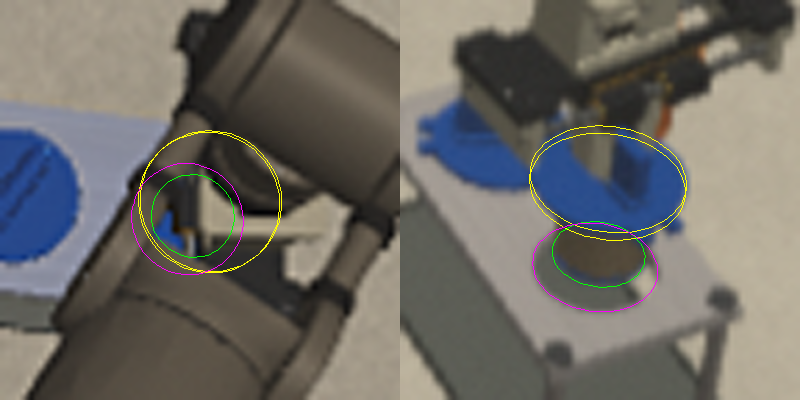

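>>> {"op": "play_rows", "data": {
  "moves": [
    [-0.3,-1,5,0,0,0,0],
    [0,0,12,0,0,0,0],
    [0,0,12,0,0,0,0],
    [0,0,8,0,0,0,0],
    [0,0,0,0,0,0,0],
    [0,0,0,0,0,0,0],
    [0,0,0,0,0,0,0]
  ]
}}

```text
t: 20.78
ee_pos: [0.5568, -0.2837, 0.1642]
orientation: [3.14, -0.083, 0.001]
wrist_force: [0.0, -0.2, -2.5]
width: 0.129
```

```bash
python3 go.py 557 -283.6 132.8; python3 look.py pics/over3.png
```

```text
t 20.77 tcp [ 556.8 -283.7  164.2] yaw -3.04 z [ 8.e-04 -4.e-04 -1.e+00] F [ 0.  -0.2 -2.5] M [-0.07 -0.01  0.06] w 0.129 q [-0.59  0.57  1.32  0.    1.24 -0.54]
tool shift mm [ 0.2  -0.17 31.38]
```

View pics/over3.png

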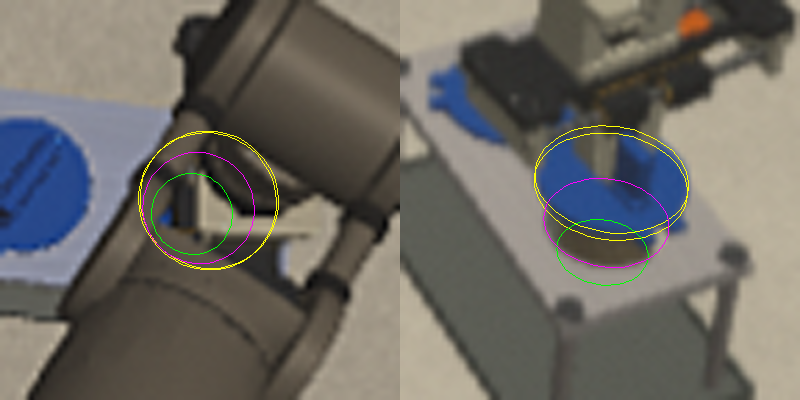

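The filter is inside the hole. I'll take the rest down in slow steps.

>>> {"op": "play_rows", "data": {
  "moves": [
    [0,0,6,0,0,0,0],
    [0,0,6,0,0,0,0],
    [0,0,3,0,0,0,0],
    [0,0,3,0,0,0,0],
    [0,0,3,0,0,0,0],
    [0,0,0,0,0,0,0]
  ]
}}

```text
t: 21.62
ee_pos: [0.5564, -0.2835, 0.1424]
orientation: [-3.14, 0.083, 0.001]
wrist_force: [-0.5, -0.3, -2.1]
width: 0.133
```

```bash
python3 go.py 557 -283.6 132.8
```

```text
t 21.62 tcp [ 556.4 -283.5  142.4] yaw -3.04 z [-3.e-04  3.e-04 -1.e+00] F [-0.5 -0.3 -2.1] M [-0.14  0.08  0.08] w 0.133 q [-0.59  0.59  1.35  0.    1.2  -0.54]
tool shift mm [0.59 0.03 9.63]
```

>>> {"op": "play_rows", "data": {
  "moves": [
    [0.5,0,2,0,0,0,0],
    [0,0,2,0,0,0,0],
    [0,0,2,0,0,0,0],
    [0,0,1,0,0,0,0],
    [0,0,1,0,0,0,0],
    [0,0,0,0,0,0,0]
  ]
}}

```text
t: 22.38
ee_pos: [0.557, -0.2836, 0.1346]
orientation: [-3.14, 0.083, 0.0]
wrist_force: [-0.6, -0.3, -2.5]
width: 0.126
```

```bash
python3 go.py 557 -283.6 132.8
```

```text
t 22.38 tcp [ 557.  -283.6  134.6] yaw -3.04 z [-0.e+00  1.e-04 -1.e+00] F [-0.6 -0.3 -2.5] M [-0.06  0.08 -0.01] w 0.126 q [-0.59  0.6   1.36  0.    1.18 -0.54]
tool shift mm [ 0.01 -0.02  1.84]
```

>>> {"op": "play_rows", "data": {
  "moves": [
    [0,0,0.7,0,0,0,0],
    [0,0,0.7,0,0,0,0],
    [0,0,0,0,0,0,0]
  ]
}}

```text
t: 22.75
ee_pos: [0.557, -0.2836, 0.1332]
orientation: [-3.14, 0.083, 0.0]
wrist_force: [0.8, -0.0, -2.4]
width: 0.127
```

>>> {"op": "play_rows", "data": {
  "moves": [
    [0,0,0.7,0,0,0,0],
    [0,0,0,0,0,0,0]
  ]
}}

```text
t: 23.0
ee_pos: [0.5571, -0.2837, 0.1329]
orientation: [3.14, -0.083, 0.001]
wrist_force: [0.0, -0.6, 0.3]
width: 0.129
```

>>> {"op": "play_rows", "data": {
  "moves": [
    [0,0,0.6,0,0,0,0],
    [0,0,0,0,0,0,0]
  ]
}}

```text
t: 23.25
ee_pos: [0.5571, -0.2837, 0.1329]
orientation: [3.14, -0.083, 0.001]
wrist_force: [-2.8, 0.3, 6.1]
width: 0.13
```

```bash
python3 go.py 557 -283.6 132.8; python3 look.py pics/over4.png
```

```text
t 23.25 tcp [ 557.1 -283.7  132.9] yaw -3.03 z [ 7.e-04 -4.e-04 -1.e+00] F [-2.8  0.3  6.1] M [ 0.12  0.52 -0.02] w 0.130 q [-0.59  0.6   1.36  0.    1.18 -0.54]
tool shift mm [-0.1  -0.08  0.08]
```

View pics/over4.png

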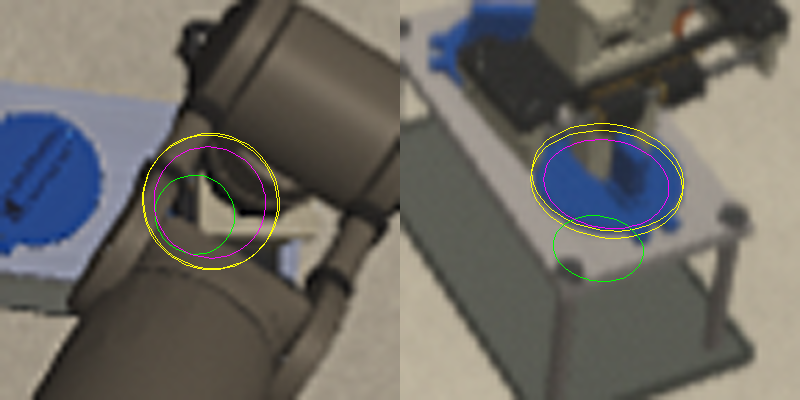

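It's seated flat: 6 N pressing, at the expected 132.9 mm. I'll ease the load, open and draw back.

>>> {"op": "play_rows", "data": {
  "moves": [
    [0,0,-0.6,0,0,0,0],
    [0,0,0,0,0,0,15],
    [0,0,0,0,0,0,40],
    [0,0,0,0,0,0,40],
    [0,0,0,0,0,0,40],
    [0,0,-10,0,0,0,40],
    [0,0,-30,0,0,0,40],
    [0,0,-40,0,0,0,40],
    [0,0,-50,0,0,0,40],
    [0,0,-30,0,0,0,40],
    [0,0,0,0,0,0,40]
  ],
  "newtons": 10
}}

```text
t: 24.72
ee_pos: [0.5579, -0.2842, 0.2962]
orientation: [3.137, -0.083, 0.009]
wrist_force: [0.5, -0.5, -0.4]
width: 0.398
```

>>> {"op": "play_rows", "data": {
  "moves": [
    [-40,0,0,0,0,0,40],
    [-50,0,0,0,0,0,40],
    [-50,0,0,0,0,0,40],
    [-40,0,0,0,0,0,40],
    [0,0,0,0,0,0,40],
    [0,0,0,0,0,0,40]
  ]
}}

```text
t: 25.48
ee_pos: [0.3776, -0.2742, 0.2922]
orientation: [-3.14, 0.084, -0.0]
wrist_force: [0.8, -0.7, 0.9]
width: 0.399
```

```bash
python3 go.py; cat > fin.py <<'E'
from h import *
from plant import *
P={n:read_camera(n) for n in("side","top")}
o_=[]
for n in P:
    p=P[n]; c=proj(p,[.565,-.225,.12])[0]; im,o=crop(p,c,40); im=cv2.resize(im.astype(np.uint8)[...,::-1].copy(),(400,400),interpolation=cv2.INTER_CUBIC); k=5
    for z in(.12,.126):
        cv2.polylines(im,[((proj(p,circ(.046,z)+[.557,-.2836,0])-o+.5)*k-.5).round().astype(int)],True,(0,255,255),1)
    o_.append(im)
cv2.imwrite("pics/fin.png",np.hstack(o_)); 
for n in P: cv2.imwrite(f"pics/fin_{n}.png",P[n]["img"][...,::-1])
E
python3 fin.py
```

```text
t 25.48 tcp [ 377.6 -274.2  292.2] yaw -3.06 z [ 1.e-04  5.e-04 -1.e+00] F [ 0.8 -0.7  0.9] M [-0.12  0.06  0.05] w 0.399 q [-0.79  0.19  1.55  0.    1.4  -0.74]
```

View pics/fin.png

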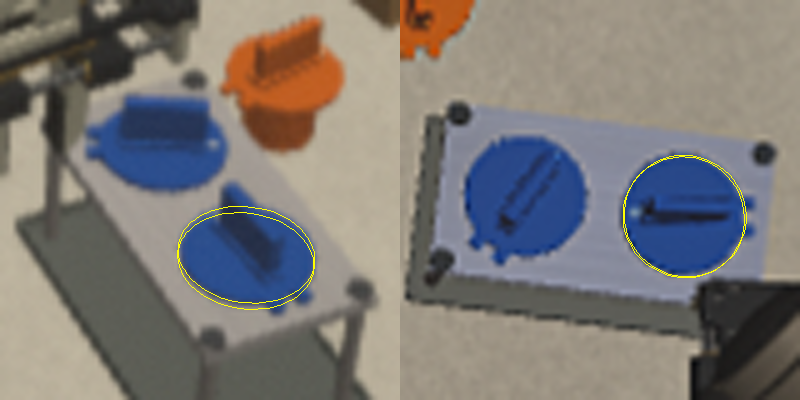

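View pics/fin_top.png

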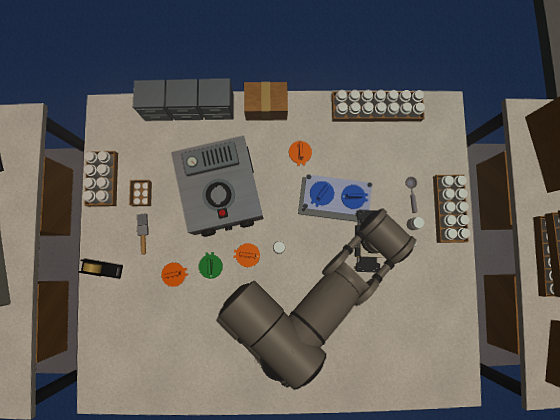

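View pics/fin_side.png

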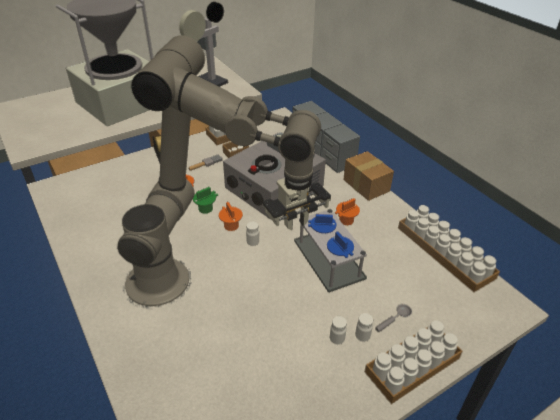

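The flange lies within about 1 mm of the predicted circle (top-view crop centre about (685,216)). The spare and loose items look unmoved, the button is down, and the gripper is clear at z 0.29.

```bash
python3 -c "
from plant import *
print(sign_off())"
```

```text
the job is handed in; nothing more can be done
None
```

The cartridge now sits flat and let go in the stand's free hole, and I handed the job in at about 25.6 s of robot time. `sign_off()` gives no verdict.

- **Lock button:** I pressed it to its hard end, with the tip at 173.7 mm and the force rising to 15.6 N. It still looked down in the last pictures, but I had no direct reading of the joint.
- **Turning:** I turned the cartridge by its fin until the stop showed, at about 76° with 0.56 N m. I then eased back to nearly zero torque.
- **Lifting:** It came straight out, with only its own weight (about 2.4 N) on the wrist.
- **Lowering:** The flange met the plate at the expected height, tool at 132.9 mm against a predicted 132.8 mm. I pressed with about 6 N while still holding it, then opened the fingers and drew back.
- **Last checks:** In both cameras the flange was within about 1 mm of the hole's measured centre (557, −283.6 mm). The spare and the loose things in view looked unmoved, though the arm hid one bottle in the top picture. That bottle is in its place in the side picture. The gripper stood clear at 0.29 m.

No check failed. The side camera alone gave no hole position, because its colour threshold did not separate the hole. I used the top camera's fit and confirmed it by overlaying the result on the side picture.

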